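# Unscrew the coffee grinder's collar for cleaning

### The arm

A 6-joint arm with a two-finger parallel gripper is mounted at the origin on a cart in front of the work surface, level with it; the furniture and walls round the work are solid. World frame = base frame: x ahead of the robot, y to its left, z up, the work surface at z = 0. Lengths are in mm, angles in rad, forces in N, time in s.
With the tool pointing down it reaches from about 250 to 775 mm from the base axis. Payload 4 kg.
Tool frame: the origin (TCP) lies on the mounting face of the last link; the fingertips stand 199 mm ahead of it and the grasp point (between the pads) lies 180 mm ahead of it; z points along the fingers, y is the line along which they close (so a half turn about z gives the same grasp; the last joint's range is limited). The gripper opens to 94 mm and grips with 3 to 60 N. Pads are 16 mm wide; open, the fingers measure 119 mm over their backs; the gripper's body (75 mm by 177 mm) begins 78 mm behind the grasp point.
Start: joints at [1.194, 0.087, 1.371, -0, 1.684, -0.103], TCP at [148.718, 529.512, 404.706] pointing down, gripper open.
Joint ranges: [-3.1, 3.1], [-0.76, 2.03], [0.27, 2.55], [-1.08, 4.22], [0.17, 2.65], [-2.57, 2.57]. Speed limits (rad/s): [2.79, 2.79, 3.14, 3.14, 3.14, 3.14].

### API

Orientations are given as a 3x3 rotation matrix whose columns are the frame's x, y, z axes.
In Python, from bench import telemetry, camera, camera_model, robot gives the robot as it stands.
- The arm moves only by the tool carry_out, never from a script. Its argument "moves" is a list of rows, each a list of 3 entries, a list of its own where there are three numbers: the shift along the tool's x, y, z in cm, then the turn, a rotation vector about the tool's x, y, z in rad, then the opening, from -1 (shut) to 1 (fully open). A call has 1 to 20 rows; each row is the pose to reach, as a shift and turn from the pose commanded when the call began, along the tool's axes at that moment; what a row does not reach only later rows make up. A row lasts 1/8 s, in which the tool goes at most 62.5 mm and 10.7 degrees, less where a joint would pass 70% of its speed; a pose out of reach is approached as far as the arm can. A call with a gripper value outside its range is refused whole. The fingers move at their own pace and stop on an object; "force" is the grip in N (left out, the last holds). Time passes only in rows, so rows that repeat a pose let the fingers close. It gives the time, the measured TCP pose, the force, the opening and the grip force at its end, in the units of the state.
- telemetry.observe(): the state, without advancing time (a new reading comes with each control period).
- camera(name): name is "scene" or "top" or "wrist"; returns the picture (480x640x3 uint8, red, green, blue); there is no depth.
- camera_model(name): a dict with "fx", "fy", "cx", "cy" (pixels), "k1" (the pictures are not rectified: a ray, as slopes to the right and down, at radius r is drawn at 1 + k1 r^2 times it, then the intrinsics apply), "T" (4x4, takes a point from camera to world coordinates). Camera axes: x right, y down, z forward; pixel columns grow to the right and rows downward; lengths in mm; the calibration is good to about 2 mm. A picture is of the moment at which its call begins: read the wrist's pose just before it. camera_model takes no time and is no camera call; for the wrist camera it gives the pose at the moment of the call.
- robot.close_job(): hands the job in; it is judged then, once.
The state is a dict: "time_s": time; "qpos": joint angles; "joint_velocities": joint speeds; "joint_torque": joint torques, N m; "eef_pos": TCP position; "orientation": TCP orientation; "contact_force": force on the tool from outside, world axes, zero at the start; "wrist_torque": the same for the moment, N m; "opening": finger opening in mm; "gripper_force": force on a finger pad.
Only numpy, scipy, OpenCV 4.12 (cv2) and the standard library are available. Lean on these libraries where they do the work, as an engineer would, in place of code of your own. Each camera call takes 0.05 s, during which the arm holds its last target. There are 200 camera calls.

### The job

Strip the coffee grinder for cleaning: with the tamper, knock the grinder's stiff sprung lock plunger down until it snaps home and stays down, then stand the tamper upright on the worktop again and let go of it. Then unscrew the toothed collar and lift it off; nobody remembers whether its thread is right-handed or left-handed, so find out by trying which way it comes loose. Finish still holding the collar in the air, at least 5 cm above its seat on the grinder, and leave everything else on the worktop where it stands.

Things in the scene. Friction and masses are not known exactly. Their poses are not given: they have to be found in the camera images.
- tamper_mid (a point): Coffee tamper, loose, upright on the worktop: 83 mm tall, 0.34 kg; round steel foot 57 mm across, 17 mm high, flat underside; narrow neck; round dark wooden handle from 26 to 83 mm above the underside, 32 mm across at its widest. The point lies on its axis half-way up, 41.5 mm above the underside. z axis: up along the tool.
- grinder: Compact coffee grinder, hopper taken off, fixed. Origin on the worktop, on the vertical axis of burr chamber and collar. x axis: from the chute (front) to the lock plunger (back); z up. Aluminium body with its deck 105 mm up, x -46 to +104 mm, y -55 to +55 mm; black foot plate from x -100 mm. On the deck the round burr chamber, 82 mm across, rim 140 mm up, carries the collar.
- plunger_top (a point): Centre of the flat top of the lock plunger, an upright steel pin with a button head 20 mm across, 80 mm behind the collar's axis (grinder x +80 mm, y 0). Its top is 172 mm above the worktop when up, 158 mm when down. While it is up a tooth on it stands in the collar's toothed rim: the collar can turn neither way. All round it stays below 146 mm, but for the collar's grip.
- plunger (a joint): How far the plunger is pushed down, in m: 0 up (start), 0.014 fully down. A snap-over spring resists (12 N at first, less towards half of the travel, 0.007); past half-way it throws the plunger fully down and keeps it there; short of half-way it springs back up.
- collar_grip (a point): The collar, loose, about 0.28 kg: black ribbed round grip 54 mm across, 34 mm tall, above a toothed steel flange 94 mm across, 6 mm thick. The point lies on its axis half-way up the grip, 162 mm above the worktop when seated; flange top 16 mm below it, top of grip 18 mm above it. A steel ridge on top points to the collar's -x, at the start the grinder's -x (front). z axis up; x and y turn with the collar. 20 to 30 N of grip is ample.
- collar: The collar's thread; origin on the axis at the flange's underside. A spigot with two cross pins reaches 20 mm below. Loosening, it turns easily and climbs 3 mm over the first 45 degrees; from 60 to 120 degrees (75 to 85 best) it lifts straight out. The other way it stops dead within 4 degrees. Loosening is anticlockwise or clockwise seen from above: differs from run to run, hidden.
- hopper: The grinder's clear plastic bean hopper, standing mouth down on the worktop: 116 mm across below, 61 mm above, 105 mm tall. Origin under its centre. Not to be moved.
- portafilter: Portafilter (steel basket, black handle), 69 x 198 x 41 mm, lying on the worktop to the right of the grinder; held fast, so keep clear of it. Origin: centre of its underside.
- milk_jug: Steel milk jug, 78 x 103 x 84 mm, standing on the worktop to the left behind. Origin: centre of its underside. Not to be moved.
Not all that is in view belongs to the job. Leave any green look-alike of the part that bears tamper_mid alone.

How it is judged (in metres and radians):
On the way, in this order (a step that is already met when the one before it is completed fails the run):
1. the plunger is being driven down by the tamper (value of joint plunger above 0.004 m and contact force between tamper and plunger above 2 N).
2. the plunger has snapped home, and the tamper stands upright on the worktop, let go (value of joint plunger above 0.0115 m and height (world z) of tamper_mid between 0.034 and 0.05 m and angle between tamper_mid's own z axis and vertical below 0.15 rad and contact force between tamper and the fingers below 0.1 N), for 0.2 s.
3. the collar is off: lifted out of the burr chamber (value of joint plunger above 0.0115 m and z of collar_grip in the frame of grinder above 0.187 m), for 0.1 s.
At the end, for the whole second after the job is handed in: The collar is held still in the gripper (grip on it over 1 N, slower than 0.05 m/s), at least 43 mm above its seat and touching neither the grinder nor the tamper; the plunger is still down (more than 11.5 of 14 mm); the tamper stands upright on the worktop (within 0.15 rad) and is not touched (all of step 2 and height (world z) of collar_grip above 0.205 m and contact force between collar and the fingers above 1 N and contact force between collar and grinder below 0.1 N and contact force between collar and tamper below 0.1 N and linear speed of collar below 0.05 m/s); the arm keeps its last pose, push and grip.
It fails at once if the robot itself pushes the lock plunger (over 4 N) instead of using the tamper (contact force between any of the fingers, the arm and plunger above 4 N).
It fails at once if a bystander is moved by more than 3 cm (distance of any of milk_jug, hopper from where it was at the start of the episode above 0.03 m).
It also fails if it takes over 67 s, if anything falls off the work surface, if the arm or the gripper's body presses on something with over 40 N, if the wrist force passes 120 N, or if a joint passes its speed limit or range.

## Working session

There is one attempt and no reset: what is moved stays moved. The work goes in short steps, Python scripts to look and compute and a tool call to move; the robot and the scene stay as the last step left them, time stands still between calls to the robot, and variables do not carry over. Pictures are saved under pics/ and viewed, at most 10 in all, crops included, and the job is handed in when it is done.

Besides the shell and the picture viewer there is one more tool, called after "Call:" by a JSON object that holds its "name" and its "arguments", one argument or row to a line. carry_out: Moves the arm, as the interface text tells. Its arguments: {"type":"object","properties":{"moves":{"type":"array","items":{"type":"array"}},"force":{"type":"number"}},"required":["moves"]}

```bash
ls; mkdir -p pics
python3 - <<'E'
from bench import telemetry,camera,camera_model,robot
import cv2,numpy as np
s=telemetry.observe();print(s)
for n in("scene","top","wrist"):
    m=camera_model(n);print(n,{k:(np.round(v,3).tolist()) for k,v in m.items()})
    cv2.imwrite(f"pics/{n}0.png",camera(n)[:,:,::-1])
E
```

```text
pics
{'time_s': 0.0, 'qpos': array([ 1.19392046e+00,  8.79313017e-02,  1.37226997e+00,  8.73721416e-06,
        1.68359021e+00, -1.03081048e-01]), 'joint_velocities': array([-0.00075926,  0.0006887 , -0.00023211,  0.00028919, -0.00180196,
       -0.00170376]), 'joint_torque': array([ 2.43498653e-04, -3.40166652e+01, -3.02431262e+01,  7.18586636e-02,
        3.26931174e-02, -1.82814288e-04]), 'eef_pos': array([148.66110731, 529.40222326, 403.50867996]), 'orientation': array([[-9.62751931e-01,  2.70385007e-01, -8.17281448e-04],
       [ 2.70386141e-01,  9.62749795e-01, -2.04132216e-03],
       [ 2.34894638e-04, -2.18626843e-03, -9.99997583e-01]]), 'contact_force': array([ 0.08011928, -0.0443709 , -0.37778485]), 'wrist_torque': array([ 0.01101971,  0.02156348, -0.02150457]), 'gripper_force': 0.0, 'opening': 93.90296839129316}
scene {'fx': 464.587, 'fy': 464.587, 'cx': 318.142, 'cy': 238.56, 'k1': -0.017, 'T': [[0.749, -0.425, 0.509, 5.865], [-0.663, -0.485, 0.57, -485.673], [0.005, -0.764, -0.645, 792.298], [0.0, 0.0, 0.0, 1.0]]}
top {'fx': 503.622, 'fy': 503.622, 'cx': 321.371, 'cy': 235.949, 'k1': 0.05, 'T': [[0.218, -0.925, 0.311, 174.887], [-0.976, -0.204, 0.079, 27.938], [-0.01, -0.321, -0.947, 1260.597], [0.0, 0.0, 0.0, 1.0]]}
wrist {'fx': 363.948, 'fy': 363.948, 'cx': 315.189, 'cy': 242.216, 'k1': -0.045, 'T': [[0.27, 0.938, 0.217, 85.236], [0.963, -0.263, -0.062, 547.917], [-0.001, 0.226, -0.974, 383.842], [0.0, 0.0, 0.0, 1.0]]}
```

View pics/top0.png

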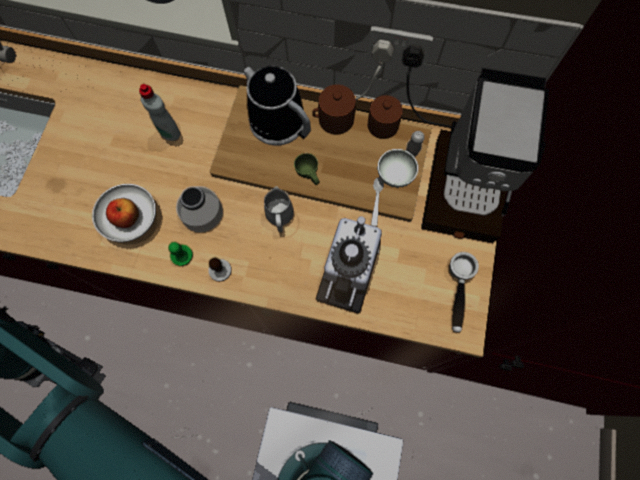

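View pics/scene0.png

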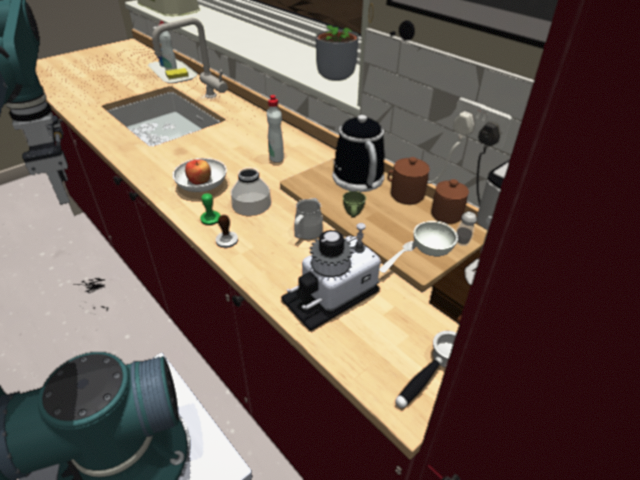

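Candidates for the tamper: dark wood handle with steel foot (top 218,268; scene 227,235), green look-alike (top 179,254; scene 209,210), olive cup (top 306,165). I choose the first. The collar is at top (351,250) and the plunger at top (361,224). Next, one close crop montage.

```bash
cat > h.py <<'E'
from bench import telemetry,camera,camera_model,robot
import cv2,numpy as np
def ray(m,px):
    d=np.array([(px[0]-m["cx"])/m["fx"],(px[1]-m["cy"])/m["fy"]]);u=d.copy()
    for _ in range(8):u=d/(1+m["k1"]*(u@u))
    T=np.array(m["T"]);v=T[:3,:3]@np.r_[u,1];return T[:3,3],v/np.linalg.norm(v)
def onz(m,px,z):
    o,v=ray(m,px);return o+v*(z-o[2])/v[2]
def two(m1,p1,m2,p2):
    A=[];b=[]
    for m,p in((m1,p1),(m2,p2)):
        o,v=ray(m,p);P=np.eye(3)-np.outer(v,v);A.append(P);b.append(P@o)
    return np.linalg.lstsq(np.vstack(A),np.hstack(b),rcond=None)[0]
def proj(m,X):
    T=np.array(m["T"]);c=T[:3,:3].T@(np.asarray(X,float)-T[:3,3]);u=c[:2]/c[2];u=u*(1+m["k1"]*(u@u))
    return u[0]*m["fx"]+m["cx"],u[1]*m["fy"]+m["cy"]
E
python3 - <<'E'
from h import *
t=cv2.imread("pics/top0.png");s=cv2.imread("pics/scene0.png")
c=lambda im,x,y,w,h:cv2.resize(im[y:y+h,x:x+w],(400,300),interpolation=cv2.INTER_CUBIC)
a=np.hstack([c(t,300,205,100,75*1+0),c(t,180,240,80,60)])
b=np.hstack([c(s,280,220,120,90),c(s,190,190,80,60)])
cv2.imwrite("pics/m1.png",np.vstack([a,b]))
m=camera_model("top");n=camera_model("scene")
print("handle top",onz(m,(215,263),83),onz(n,(225,217),83), "foot",onz(m,(220,270),10),onz(n,(227,239),10))
print("collar",onz(m,(351,250),180),onz(n,(331,238),180),"pl",onz(m,(361,223),172),onz(n,(361,228),172))
E
```

```text
handle top [439.11098948 363.14168986  83.        ] [446.25349585 357.78817911  83.        ] foot [440.35706276 366.11613571  10.        ] [443.94341619 361.20123669  10.        ]
collar [512.06081287  46.09983455 180.        ] [510.6161299   39.75984249 180.        ] pl [583.16541126  36.77430077 172.        ] [587.79571389  28.84102751 172.        ]
```

View pics/m1.png

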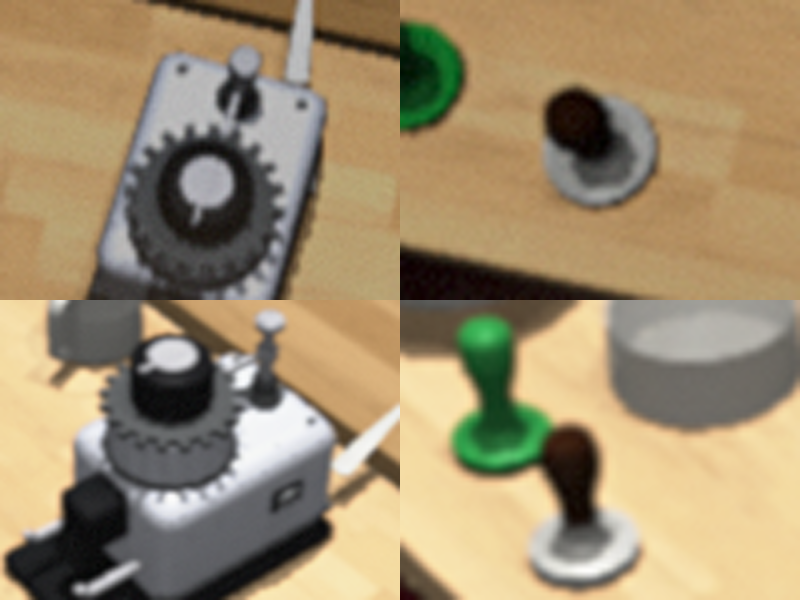

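Crop confirms the dark-handled tamper (foot at top 220,270). Moving above it.

Call:
{"name": "carry_out", "arguments": {
  "moves": [
    [[-8,-2,1.5],[0,0,0],0.1],
    [[-16,-4,3],[0,0,0],0.1],
    [[-24,-6,4.5],[0,0,0],0.1],
    [[-32.5,-8,6.4],[0,0,0],0.1],
    [[-32.5,-8,6.4],[0,0,0],0.1],
    [[-32.5,-8,6.4],[0,0,0],0.1],
    [[-32.5,-8,6.4],[0,0,0],0.1],
    [[-32.5,-8,6.4],[0,0,0],0.1],
    [[-32.5,-8,6.4],[0,0,0],0.1]
  ]
}}

```text
time_s: 1.27
eef_pos: [438.9, 365.5, 341.2]
orientation: [[-0.963, 0.269, 0.0], [0.269, 0.963, 0.001], [-0.0, 0.001, -1.0]]
contact_force: [-0.3, -0.4, 0.6]
opening: 51.8
gripper_force: 0.0
```

Run:
```python
from h import *
s=telemetry.observe();m=camera_model("wrist");im=camera("wrist")[:,:,::-1].copy()
print(s["eef_pos"],s["orientation"][:,1],s["opening"],s["contact_force"])
cv2.imwrite("pics/w1.png",im)
print(proj(m,(442,363,83)),proj(m,(442,363,17)),proj(m,(442,363,0)))
```

```text
[438.926359   365.46833205 341.22183814] [2.68542563e-01 9.63267449e-01 8.44435737e-04] 51.821868617605936 [-0.28679415 -0.35772193  0.56626386]
(np.float64(311.3372683255485), np.float64(262.8102898808665)) (np.float64(312.0224833032384), np.float64(241.19339426211766)) (np.float64(312.1557152511618), np.float64(236.99393047755598))
```

View pics/w1.png

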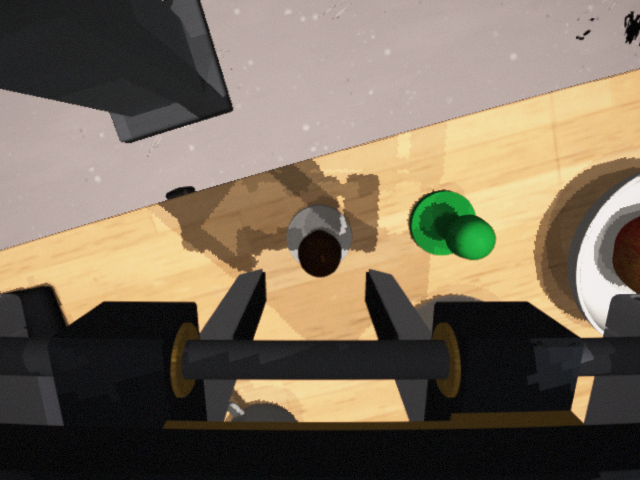

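The picture shows the tamper foot around (320,238), the dark handle at (320,254), and the green one clear to the right.

Run:
```python
from h import *
m=camera_model("wrist");im=cv2.imread("pics/w1.png")[150:300,270:370].astype(int)
dark=(im.sum(2)<130);dark[110:]&=True
n,l,st,c=cv2.connectedComponentsWithStats(dark.astype(np.uint8))
for i in range(1,n):
    if st[i,4]>100:print(st[i],c[i]+[270,150])
for px,z in(((320,238),8),((320,253),70),((320,256),83)):print(px,onz(m,px,z))
s=telemetry.observe();R=s["orientation"];print(R.round(4))
```

```text
[  29   80   42   47 1526] [319.41612058 253.01572739]
[ 96 123   4  27 105] [367.54285714 286.33333333]
(320, 238) [443.15211905 369.92868987   8.        ]
(320, 253) [440.34160272 369.78228216  70.        ]
(320, 256) [439.0173376  369.95381799  83.        ]
[[-9.633e-01  2.684e-01  6.000e-04]
 [ 2.684e-01  9.633e-01  8.000e-04]
 [-4.000e-04  9.000e-04 -1.000e+00]]
```

Call:
{"name": "carry_out", "arguments": {
  "moves": [
    [[-0.1,0.45,4],[0,0,0],0.1],
    [[-0.1,0.45,8],[0,0,0],0.1],
    [[-0.1,0.45,10.1],[0,0,0],0.1],
    [[-0.1,0.45,10.1],[0,0,0],0.1],
    [[-0.1,0.45,10.1],[0,0,0],0.1],
    [[-0.1,0.45,10.1],[0,0,0],0.1],
    [[-0.1,0.45,10.1],[0,0,0],-1],
    [[-0.1,0.45,10.1],[0,0,0],-1],
    [[-0.1,0.45,10.1],[0,0,0],-1],
    [[-0.1,0.45,10.1],[0,0,0],-1],
    [[-0.1,0.45,10.1],[0,0,0],-1],
    [[-0.1,0.45,10.1],[0,0,0],-1]
  ],
  "force": 50
}}

```text
time_s: 2.82
eef_pos: [442.2, 368.6, 240.1]
orientation: [[-0.963, 0.27, 0.0], [0.27, 0.963, -0.0], [-0.0, -0.0, -1.0]]
contact_force: [-1.1, -1.6, 3.4]
opening: 30.3
gripper_force: 50.0
```

Call:
{"name": "carry_out", "arguments": {
  "moves": [
    [[0,0,-5],[0,0,0],-1],
    [[0,0,-10],[0,0,0],-1],
    [[0,0,-15],[0,0,0],-1],
    [[-3.5,-3.5,-20],[0,0,0],-1],
    [[-7,-7,-24],[0,0,0],-1],
    [[-10.5,-10.5,-24],[0,0,0],-1],
    [[-14,-14,-24],[0,0,0],-1],
    [[-17.5,-17.5,-24],[0,0,0],-1],
    [[-21,-21,-24],[0,0,0],-1],
    [[-24.5,-24.5,-24],[0,0,0],-1],
    [[-28,-27,-24],[0,0,0],-1],
    [[-28,-27,-24],[0,0,0],-1],
    [[-28,-27,-24],[0,0,0],-1],
    [[-28,-27,-24],[0,0,0],-1],
    [[-28,-27,-24],[0,0,0],-1],
    [[-28,-27,-24],[0,0,0],-1]
  ]
}}

```text
time_s: 4.82
eef_pos: [638.3, 33.8, 480.1]
orientation: [[-0.963, 0.269, 0.001], [0.269, 0.963, 0.0], [-0.001, 0.0, -1.0]]
contact_force: [-0.0, -0.9, -3.2]
opening: 30.3
gripper_force: 50.0
```

Run:
```python
from h import *
s=telemetry.observe();m=camera_model("wrist");im=camera("wrist")[:,:,::-1].copy()
print(s["time_s"],s["eef_pos"],s["opening"],s["contact_force"])
cv2.imwrite("pics/w2.png",im)
a=camera_model("top");b=camera_model("scene")
print("coll",onz(a,(351.8,250),180),onz(b,(331.6,237),180),two(a,(351.8,250),b,(331.6,237)))
print("pl",onz(a,(361,219),172),onz(b,(361,225.5),172),two(a,(361,219),b,(361,225.5)))
```

```text
4.825 [638.34947763  33.76403858 480.09708378] 30.266592006342172 [-0.02217796 -0.85538182 -3.17281365]
coll [512.44701882  44.34940311 180.        ] [513.70877799  41.2914278  180.        ] [514.36833497  43.73758932 177.59300705]
pl [592.80707915  38.678437   172.        ] [593.91679876  34.84148237 172.        ] [595.35193555  37.92578361 168.82671901]
```

View pics/w2.png

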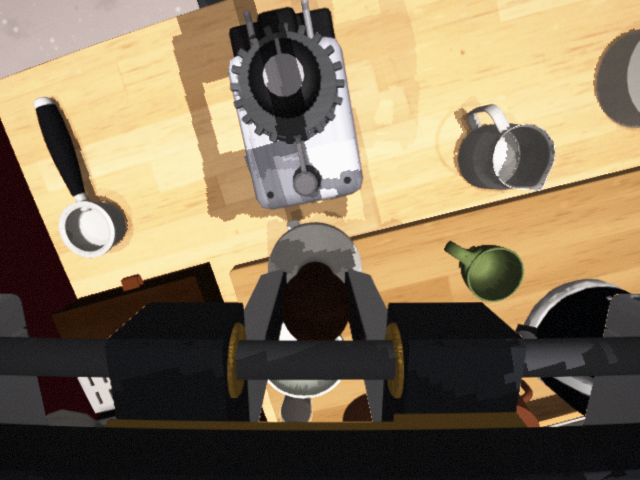

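Plunger head at (306,181), collar top disc at (283,74), tamper foot in hand centred about (315,268).

Run:
```python
from h import *
m=camera_model("wrist");s=telemetry.observe()
g=cv2.cvtColor(cv2.imread("pics/w2.png"),cv2.COLOR_BGR2GRAY)
for (x0,y0,x1,y1,r0,r1) in((285,160,330,205,8,18),(255,50,315,105,15,26)):
    print(cv2.HoughCircles(cv2.resize(g[y0:y1,x0:x1],None,fx=4,fy=4,interpolation=2),cv2.HOUGH_GRADIENT,1,30,param1=80,param2=12,minRadius=r0*4,maxRadius=r1*4)[0][:3]/4+[x0,y0,0])
print("pl",onz(m,(306,181),172),"col",onz(m,(283,75),180))
e=s["eef_pos"];R=s["orientation"];ax=e+R[:,2]*240
print("foot pred",proj(m,ax),"top pred",proj(m,e+R[:,2]*157),"foot seen at", onz(m,(315,268),ax[2]+10),ax)
```

```text
[[305.125      183.875       12.22500038]
 [308.625      176.125       11.14999962]]
[[283.375       73.875       20.67499924]]
pl [590.18894072  40.59173402 172.        ] col [512.36132087  45.73032487 180.        ]
foot pred (np.float64(313.8399569710812), np.float64(265.50826688090194)) top pred (np.float64(313.2276117719252), np.float64(323.90356933763815)) foot seen at [637.39287834  34.68537435 250.0711561 ] [638.5856819   33.59567708 240.0711561 ]
```

Call:
{"name": "carry_out", "arguments": {
  "moves": [
    [[2.3,-0.4,0],[0,0,0],-1],
    [[4.65,-0.7,2],[0,0,0],-1],
    [[4.65,-0.7,4],[0,0,0],-1],
    [[4.65,-0.7,6],[0,0,0],-1],
    [[4.65,-0.7,6.2],[0,0,0],-1],
    [[4.65,-0.7,6.2],[0,0,0],-1],
    [[4.65,-0.7,6.2],[0,0,0],-1],
    [[4.65,-0.7,6.2],[0,0,0],-1],
    [[4.65,-0.7,6.2],[0,0,0],-1]
  ],
  "force": 58
}}

```text
time_s: 6.0
eef_pos: [592.1, 38.9, 418.2]
orientation: [[-0.963, 0.27, 0.001], [0.27, 0.963, 0.0], [-0.001, 0.0, -1.0]]
contact_force: [0.4, -0.1, -3.7]
opening: 29.8
gripper_force: 58.0
```

Run:
```python
from h import *
t=camera("top")[:,:,::-1];s=camera("scene")[:,:,::-1]
c=lambda im,x,y,w,h:cv2.resize(im[y:y+h,x:x+w],(400,300),interpolation=cv2.INTER_CUBIC)
cv2.imwrite("pics/m2.png",np.hstack([c(t,310,190,80,60),c(s,310,180,100,75)]))
```

```text
(no output)
```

View pics/m2.png

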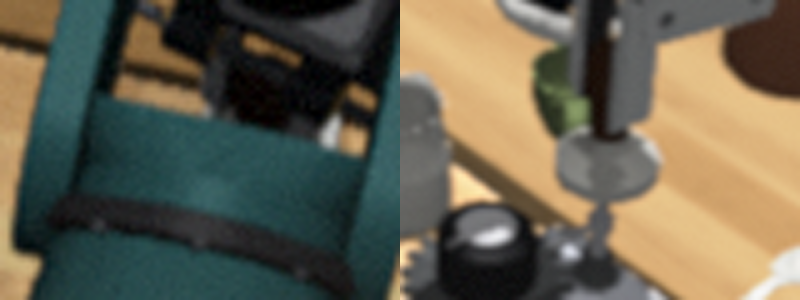

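The scene crop shows the tamper foot squarely above the plunger. Pressing down stepwise.

Call:
{"name": "carry_out", "arguments": {
  "moves": [
    [[0,0,0.4],[0,0,0],-1],
    [[0,0,0.7],[0,0,0],-1],
    [[0,0,0.9],[0,0,0],-1],
    [[0,0,1.1],[0,0,0],-1],
    [[0,0,1.3],[0,0,0],-1],
    [[0,0,1.5],[0,0,0],-1],
    [[0,0,1.5],[0,0,0],-1]
  ]
}}

```text
time_s: 6.98
eef_pos: [592.0, 38.9, 400.8]
orientation: [[-0.963, 0.27, -0.003], [0.27, 0.963, 0.0], [0.003, -0.001, -1.0]]
contact_force: [0.1, 0.3, -3.0]
opening: 30.0
gripper_force: 58.0
```

Call:
{"name": "carry_out", "arguments": {
  "moves": [
    [[0,0,-4],[0,0,0],-1],
    [[0,0,-8],[0,0,0],-1],
    [[3.9,4.6,-8],[0,0,0],-1],
    [[7.8,9.2,-8],[0,0,0],-1],
    [[11.7,13.9,-8],[0,0,0],-1],
    [[15.6,18.5,-8],[0,0,0],-1],
    [[19.5,23.1,-8],[0,0,0],-1],
    [[23.3,27.7,-6],[0,0,0],-1],
    [[23.3,27.7,0],[0,0,0],-1],
    [[23.3,27.7,5],[0,0,0],-1],
    [[23.3,27.7,10],[0,0,0],-1],
    [[23.3,27.7,14],[0,0,0],-1],
    [[23.3,27.7,15],[0,0,0],-1],
    [[23.3,27.7,15.3],[0,0,0],-1],
    [[23.3,27.7,15.3],[0,0,0],-1],
    [[23.3,27.7,15.3],[0,0,0],-1],
    [[23.3,27.7,15.3],[0,0,0],-1]
  ]
}}

```text
time_s: 9.1
eef_pos: [442.9, 368.8, 251.1]
orientation: [[-0.963, 0.27, 0.002], [0.27, 0.963, 0.001], [-0.002, 0.002, -1.0]]
contact_force: [0.2, -0.8, -2.9]
opening: 29.6
gripper_force: 58.0
```

Run:
```python
from h import *
print(telemetry.observe()["eef_pos"])
s=camera("scene")[:,:,::-1];o=cv2.imread("pics/scene0.png")
c=lambda im,x,y,w,h:cv2.resize(im[y:y+h,x:x+w],(400,300),interpolation=cv2.INTER_CUBIC)
cv2.imwrite("pics/m3.png",np.vstack([np.hstack([c(o,310,210,80,60),c(s,310,210,80,60)]),np.hstack([c(o,190,190,80,60),c(s,190,190,80,60)])]))
```

```text
[442.9227739  368.75678154 251.09228376]
```

View pics/m3.png

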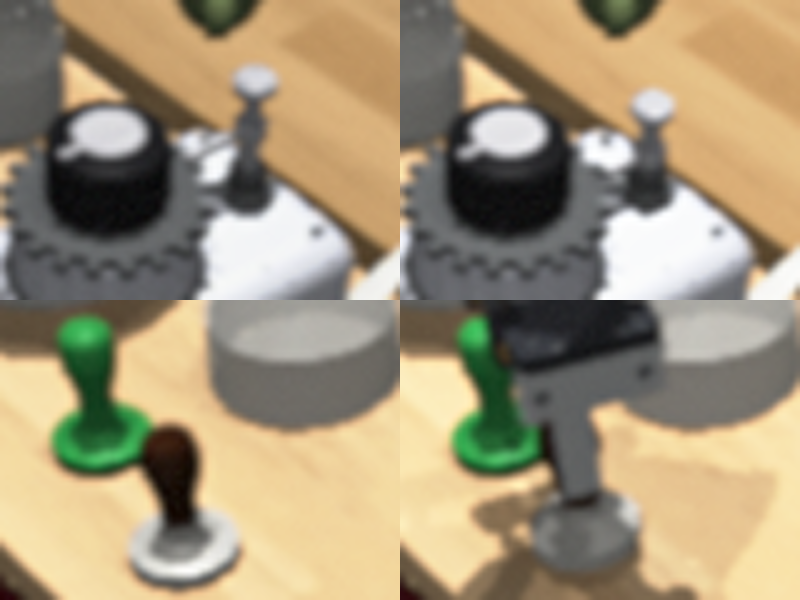

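The plunger head sits clearly lower now, so it has snapped down. The tamper hangs about 1 cm above the worktop; lowering it.

Call:
{"name": "carry_out", "arguments": {
  "moves": [
    [[0,0,0.5],[0,0,0],-1],
    [[0,0,0.9],[0,0,0],-1],
    [[0,0,0.9],[0,0,0],-1],
    [[0,0,1.0],[0,0,0],-1],
    [[0,0,1.05],[0,0,0],-1],
    [[0,0,1.05],[0,0,0],-1]
  ]
}}

```text
time_s: 9.9
eef_pos: [443.0, 368.4, 240.3]
orientation: [[-0.963, 0.27, 0.002], [0.27, 0.963, -0.0], [-0.002, 0.0, -1.0]]
contact_force: [1.4, -3.4, 4.7]
opening: 29.7
gripper_force: 58.0
```

Contact felt; release and lift off.

Call:
{"name": "carry_out", "arguments": {
  "moves": [
    [[0,0,-0.05],[0,0,0],-0.1],
    [[0,0,-0.05],[0,0,0],0.1],
    [[0,0,-0.05],[0,0,0],0.1],
    [[0,0,-0.05],[0,0,0],0.1],
    [[0,0,-2],[0,0,0],0.1],
    [[0,0,-5],[0,0,0],0.1],
    [[0,0,-10],[0,0,0],0.3],
    [[0,0,-14],[0,0,0],0.5],
    [[0,0,-14],[0,0,0],0.6],
    [[0,0,-14],[0,0,0],0.6]
  ]
}}

```text
time_s: 11.15
eef_pos: [442.4, 368.5, 377.9]
orientation: [[-0.963, 0.27, -0.001], [0.27, 0.963, -0.001], [0.001, -0.001, -1.0]]
contact_force: [-0.2, 0.0, -0.7]
opening: 74.9
gripper_force: 0.0
```

Run:
```python
from h import *
print(telemetry.observe()["opening"])
s=camera("scene")[:,:,::-1];w=camera("wrist")[:,:,::-1]
c=lambda im,x,y,w,h:cv2.resize(im[y:y+h,x:x+w],(400,300),interpolation=cv2.INTER_CUBIC)
cv2.imwrite("pics/m4.png",np.hstack([c(w,200,130,240,180),c(s,190,190,80,60)]))
```

```text
74.90579715886705
```

View pics/m4.png

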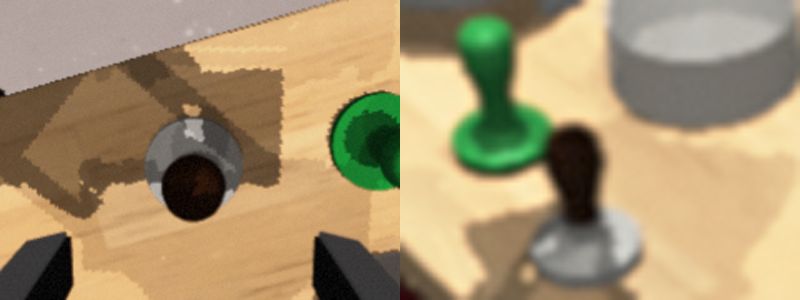

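The tamper stands free and upright, the plunger is down. On to the collar.

Call:
{"name": "carry_out", "arguments": {
  "moves": [
    [[0,0,-5.2],[0,0,0],0.6],
    [[-2.5,-4.5,-5.2],[0,0,0.15],0.6],
    [[-5,-9,-5.2],[0,0,0.3],0.6],
    [[-7.5,-14,-5.2],[0,0,0.45],0.6],
    [[-10,-19,-5.2],[0,0,0.5],0.6],
    [[-12.5,-24,-5.2],[0,0,0.5],0.6],
    [[-15.5,-29.3,-5.2],[0,0,0.5],0.6],
    [[-15.5,-29.3,-5.2],[0,0,0.5],0.6],
    [[-15.5,-29.3,-5.2],[0,0,0.5],0.6],
    [[-15.5,-29.3,-5.2],[0,0,0.5],0.6],
    [[-15.5,-29.3,-5.2],[0,0,0.5],0.6]
  ]
}}

```text
time_s: 12.62
eef_pos: [512.4, 45.9, 431.1]
orientation: [[-0.717, 0.697, -0.0], [0.697, 0.717, 0.0], [0.0, 0.0, -1.0]]
contact_force: [-1.1, 0.3, 0.4]
opening: 75.1
gripper_force: 0.0
```

Run:
```python
from h import *
s=telemetry.observe();m=camera_model("wrist");im=camera("wrist")[:,:,::-1].copy()
print(s["time_s"],s["qpos"],s["eef_pos"],s["orientation"].round(3),s["opening"])
print(proj(m,(512.7,44.5,180)),proj(m,(592,39.5,158)))
cv2.imwrite("pics/w3.png",im)
```

```text
12.625 [-2.10450705e-02  4.22154511e-03  1.40519702e+00  2.24696916e-04
  1.73234227e+00 -8.20372558e-01] [512.43485197  45.86030765 431.07639105] [[-0.717  0.697 -0.   ]
 [ 0.697  0.717  0.   ]
 [ 0.     0.    -1.   ]] 75.06572818920502
(np.float64(313.61419590770333), np.float64(262.8044405733886)) (np.float64(381.772224772501), np.float64(330.9300670236868))
```

View pics/w3.png

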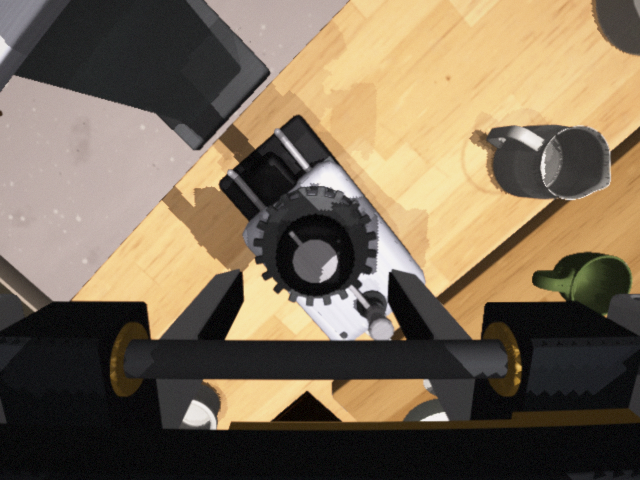

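The collar's top disc at (315,261) lies exactly under the grasp point; the plunger is at (380,328). Descend and grip.

Call:
{"name": "carry_out", "arguments": {
  "moves": [
    [[0,0,4],[0,0,0],0.6],
    [[0,0,7],[0,0,0],0.6],
    [[0,0,8.1],[0,0,0],0.6],
    [[0,0,8.1],[0,0,0],0.6],
    [[0,0,8.1],[0,0,0],0.6],
    [[0,0,8.1],[0,0,0],0.2],
    [[0,0,8.1],[0,0,0],-0.5],
    [[0,0,8.1],[0,0,0],-1],
    [[0,0,8.1],[0,0,0],-1],
    [[0,0,8.1],[0,0,0],-1],
    [[0,0,8.1],[0,0,0],-1]
  ],
  "force": 28
}}

```text
time_s: 14.05
eef_pos: [512.7, 44.5, 350.7]
orientation: [[-0.715, 0.699, 0.001], [0.699, 0.715, -0.0], [-0.001, 0.001, -1.0]]
contact_force: [-0.3, -0.2, 3.8]
opening: 52.6
gripper_force: 28.0
```

```bash
python3 -c "
from h import *
s=telemetry.observe();print(s['eef_pos'],s['qpos'],s['wrist_torque'],s['contact_force'],s['gripper_force'],s['opening'])"
```

```text
[512.72323591  44.51071489 350.72430369] [-2.36101302e-02  2.51633465e-02  1.54282990e+00  1.74807613e-05
  1.57259518e+00 -8.20530503e-01] [-0.05676293  0.07886037  0.03815369] [-0.3327936  -0.1605303   3.81965464] 28.000699281692505 52.561159930225514
```

Try clockwise (tool +z) a little and read the torque.

Call:
{"name": "carry_out", "arguments": {
  "moves": [
    [[0,0,0],[0,0,0.04],-1],
    [[0,0,0],[0,0,0.08],-1],
    [[0,0,-0.03],[0,0,0.12],-1],
    [[0,0,-0.03],[0,0,0.12],-1]
  ]
}}

```text
time_s: 14.55
eef_pos: [512.5, 45.1, 350.8]
orientation: [[-0.628, 0.778, -0.0], [0.778, 0.628, 0.001], [0.001, 0.001, -1.0]]
contact_force: [-1.2, 2.1, 3.4]
opening: 52.4
gripper_force: 28.0
```

```bash
python3 -c "
from h import *
s=telemetry.observe();print(s['eef_pos'],s['orientation'].round(3),s['wrist_torque'],s['contact_force'],s['gripper_force'])"
```

```text
[512.501182    45.09576036 350.82605049] [[-0.628  0.778 -0.   ]
 [ 0.778  0.628  0.001]
 [ 0.001  0.001 -1.   ]] [0.41209455 0.31278394 0.74066417] [-1.19471986  2.05173193  3.38904809] 28.001160621643066
```

Torque 0.74 N·m: clockwise looks blocked. Try the other way.

Call:
{"name": "carry_out", "arguments": {
  "moves": [
    [[0,0,0],[0,0,-0.12],-1],
    [[0,0,0],[0,0,-0.2],-1],
    [[0,0,-0.05],[0,0,-0.3],-1],
    [[0,0,-0.05],[0,0,-0.3],-1]
  ]
}}

```text
time_s: 15.05
eef_pos: [512.8, 44.5, 351.4]
orientation: [[-0.828, 0.561, 0.001], [0.561, 0.828, -0.0], [-0.001, 0.001, -1.0]]
contact_force: [0.0, 0.0, 4.3]
opening: 52.5
gripper_force: 28.0
```

```bash
python3 -c "
from h import *
s=telemetry.observe();print(s['eef_pos'],s['orientation'].round(3),s['wrist_torque'],s['contact_force'],s['gripper_force'],s['qpos'][5])"
```

```text
[512.79063928  44.48291858 351.42773005] [[-0.828  0.561  0.001]
 [ 0.561  0.828 -0.   ]
 [-0.001  0.001 -1.   ]] [0.17849407 0.12968388 0.02053093] [1.29962331e-02 1.04440594e-03 4.33326524e+00] 28.000575006008148 -0.999289188335271
```

Anticlockwise turns freely. Continue to about 80°, climbing.

Call:
{"name": "carry_out", "arguments": {
  "moves": [
    [[0,0,-0.12],[0,0,-0.13],-1],
    [[0,0,-0.17],[0,0,-0.26],-1],
    [[0,0,-0.22],[0,0,-0.39],-1],
    [[0,0,-0.28],[0,0,-0.52],-1],
    [[0,0,-0.3],[0,0,-0.65],-1],
    [[0,0,-0.32],[0,0,-0.78],-1],
    [[0,0,-0.32],[0,0,-0.91],-1],
    [[0,0,-0.32],[0,0,-1.04],-1],
    [[0,0,-0.32],[0,0,-1.12],-1],
    [[0,0,-0.32],[0,0,-1.12],-1],
    [[0,0,-0.32],[0,0,-1.12],-1]
  ]
}}

```text
time_s: 16.42
eef_pos: [512.7, 44.3, 353.8]
orientation: [[-0.866, -0.5, -0.0], [-0.5, 0.866, -0.001], [0.001, -0.0, -1.0]]
contact_force: [-0.3, -0.4, 1.3]
opening: 52.5
gripper_force: 28.0
```

```bash
python3 -c "
from h import *
s=telemetry.observe();print(s['eef_pos'],s['orientation'].round(3),s['wrist_torque'],s['contact_force'],s['gripper_force'],s['qpos'][5])"
```

```text
[512.69020106  44.2908951  353.79471972] [[-0.866 -0.5   -0.   ]
 [-0.5    0.866 -0.001]
 [ 0.001 -0.    -1.   ]] [-0.13557498 -0.07136929 -0.00208037] [-0.27812076 -0.38845436  1.30650526] 28.000271022319794 -2.1187670417534603
```

Lift gently, watching the force.

Call:
{"name": "carry_out", "arguments": {
  "moves": [
    [[0,0,-0.3],[0,0,0],-1],
    [[0,0,-0.6],[0,0,0],-1],
    [[0,0,-0.9],[0,0,0],-1],
    [[0,0,-0.9],[0,0,0],-1]
  ]
}}

```text
time_s: 16.92
eef_pos: [512.7, 44.6, 363.3]
orientation: [[-0.865, -0.502, 0.0], [-0.502, 0.865, 0.0], [-0.0, -0.0, -1.0]]
contact_force: [-0.0, -0.4, -2.6]
opening: 52.5
gripper_force: 28.0
```

Only the collar's weight is felt; it is out.

Call:
{"name": "carry_out", "arguments": {
  "moves": [
    [[0,0,-2],[0,0,0],-1],
    [[0,0,-4],[0,0,0],-1],
    [[0,0,-6],[0,0,0],-1],
    [[0,0,-8],[0,0,0],-1],
    [[0,0,-8.5],[0,0,0],-1],
    [[0,0,-8.5],[0,0,0],-1],
    [[0,0,-8.5],[0,0,0],-1],
    [[0,0,-8.5],[0,0,0],-1],
    [[0,0,-8.5],[0,0,0],-1],
    [[0,0,-8.5],[0,0,0],-1]
  ]
}}

```text
time_s: 18.18
eef_pos: [512.6, 44.5, 448.0]
orientation: [[-0.865, -0.502, -0.0], [-0.502, 0.865, 0.0], [0.0, 0.0, -1.0]]
contact_force: [-0.9, -0.3, -2.4]
opening: 52.3
gripper_force: 28.0
```

Run:
```python
from h import *
s=telemetry.observe();print(s['contact_force'],s['gripper_force'],s['eef_pos'])
cv2.imwrite("pics/s5.png",camera("scene")[90:300,180:460,::-1])
```

```text
[-0.87016617 -0.29077529 -2.35892261] 27.999379634857178 [512.64818124  44.53922545 447.9929299 ]
```

View pics/s5.png

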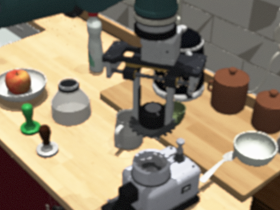

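The collar hangs in the gripper at crop (152,118), well clear of the open chamber. The plunger is down and the tamper stands at crop (46,142). Handing in.

```bash
python3 -c "
from bench import robot
print(robot.close_job())"
```

```text
the job is handed in; nothing more can be done
None
```

The job is handed in, with no verdict shown: the plunger is snapped down, the tamper stands upright and released, and the collar (it loosens anticlockwise seen from above) is held about 95 mm above its seat.

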